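# Unlock the check pump and draw its piston rod to the pointer

### The job

Set up the hand check pump for the dust sampler: first throw its locking lever into the marked notch, the middle one with a round stud on each side, so that the tongue no longer covers the piston rod's flange. Then pull the piston rod straight up, partway out of its snug bore without jamming it, until its flange is level with the pointer on the mast beside it, and finish while still holding the rod there, with the lever still in the marked notch. Leave the pointer and everything else on the table where they are.

Things in the scene. Friction and masses are not known exactly. Their poses are not given: they have to be found in the camera images.
- pump: the check pump, bolted down, turned up to 0.4 rad: base plate 120 x 280 x 12 mm (own x -60 to 60, y -160 to 120 mm) with a grey upright barrel 56 x 56 mm, top 100 mm above the table. Origin: on the table under the bore's axis, z up. The lever's post stands 60 mm to its -y of the bore, the pointer's mast (10 mm thick, top 185 mm above the table) 98 mm to its +y.
- bore_mouth (a point): centre of the bore's mouth in the barrel's top, 100 mm above the table. The upright blind bore is 21 mm wide and 80 mm deep (floor 20 mm above the table). Axes as the pump's.
- rod: loose steel piston rod, 0.22 to 0.42 kg, 152 mm long, standing in the bore: shank 20 mm thick, 84 mm long (1 mm play), then a flange 34 mm wide, 6 mm thick, a neck 14 mm thick, and a black round grip 30 mm wide, 32 mm high at the top. Origin: centre of its foot, at the start on the bore's floor 20 mm above the table; z up along the rod. Drops back when let go.
- rod_flange (a point): middle of the rod's flange, on the rod's axis 87 mm above its foot; 107 mm above the table at the start, so the flange starts 4 mm above the barrel.
- rod_head (a point): middle of the rod's black grip, on the rod's axis 138 mm above its foot (grip from 120 to 152 mm): 158 mm above the table at the start.
- lever (a joint): angle of the locking lever, rad, anticlockwise from above: handle to the pump's -y at 0, to its +x at 1.57. At about 0 its tongue lies 2 mm over the rod's flange and blocks it; clear from 0.5 on. Notches in the plate below at 0, 0.75 (the marked one, a 9 mm stud on each side) and 1.30; stops at -0.25 and 1.5. Starts -0.2 to 0.15. Friction, 2.5 N at the knob, holds it anywhere; no click is felt.
- lever_pivot (a point): the lever's pivot axis at mid height of its bar (8 mm thick, top 120 mm above the table); fixed on the pump, 116 mm above the table, 60 mm from the bore's axis towards the pump's -y.
- lever_knob (a point): middle height of the upright round black post at the lever's outer end, 80 mm from the pivot axis: 18 mm thick, from 120 to 164 mm above the table; this point is 144 mm above the table. It is on the lever's centre line and moves with it.
- pointer_tip (a point): tip of the pointer, a flat steel finger 8 mm wide, 4 mm thick, level, on the mast, its tip 65 mm from the bore's axis on the pump's +y side. Its height is what the middle of the rod's flange must reach; set anew each time, 132 to 162 mm above the table (25 to 55 mm above the flange at rest). Held by friction only.
- tape_white: bystander: roll of white tape lying flat, 90 mm wide, 48 mm high, origin at the centre of its underside
- tape_clear: bystander: brown roll of tape lying flat, 80 mm wide, 24 mm high, origin at the centre of its underside
- screwdriver: bystander: screwdriver 180 mm long, lying along its x
- notebook: bystander: green notebook 150 x 210 x 14 mm, origin at the centre of its underside
- cassette: bystander: small round filter cassette, 38 mm wide, 30 mm high, origin at the centre of its underside
- jar: bystander: closed jar 56 mm wide, 75 mm high, origin at the centre of its underside
- mug: bystander: white mug 76 mm wide, 90 mm high, origin at the centre of its underside
Things that resemble listed ones, but are neither listed nor needed, are in the scene too. Of the things like the rod, leave any that is blue; of the rest the larger one is meant.

How it is judged (in metres and radians):
On the way, in this order (a step that is already met when the one before it is completed fails the run):
1. the lever is thrown into the marked middle notch while the rod is still down in its bore (value of joint lever between 0.63 and 0.87 rad and z of rod_flange in the frame of bore_mouth below 0.015 m), for 0.3 s.
2. the rod is drawn partway up with its flange level with the pointer (z of rod_flange in the frame of pointer_tip between -0.007 and 0.007 m and contact force between the fingers and rod above 1 N), for 0.2 s.
At the end, for the whole second after the job is handed in: The lever stands in the marked notch (0.75 +/- 0.12 rad). The rod is held still by the fingers, upright (within 0.07 rad) with its foot in the bore (within 4 mm of its axis), the middle of its flange within 7 mm of the pointer's height, and pressing against the pump with less than 25 N (all of step 2 and value of joint lever between 0.63 and 0.87 rad and horizontal distance between rod and bore_mouth below 0.004 m and angle between the z axis of rod and the z axis of pump, either way round below 0.07 rad and contact force between rod and pump below 25 N and linear speed of rod below 0.02 m/s); the arm keeps its last pose, push and grip.
It fails at once if the rod is jammed: forced against the pump with more than 60 N (contact force between rod and pump above 60 N).
It fails at once if the rod is pulled right out of its bore (z of rod in the frame of bore_mouth above -0.005 m).
It fails at once if the pointer is shifted by more than 5 mm (distance of pointer_tip from where it was at the start of the episode above 0.005 m).
It fails at once if a bystander is shifted by more than 30 mm (distance of any of tape_white, tape_clear, screwdriver, notebook, cassette, jar, mug from where it was at the start of the episode above 0.03 m).
It also fails if it takes over 48 s, if anything falls off the work surface, if the arm or the gripper's body presses on something with over 40 N, if the wrist force passes 120 N, or if a joint passes its speed limit or range.

### The arm

A 6-joint arm with a two-finger parallel gripper is mounted at the origin on the work surface. World frame = base frame: x ahead of the robot, y to its left, z up, the work surface at z = 0. Lengths are in mm, angles in rad, forces in N, time in s.
With the tool pointing down it reaches from about 350 to 975 mm from the base axis. Payload 7.1 kg.
Tool frame: the origin (TCP) lies midway between the tips of the shut fingers; the grasp point (between the pads) lies env.tcp_to_grasp behind it (env.tcp_to_grasp is the distance from the TCP to the grasp point, in mm); z points along the fingers, y is the direction in which the jaws open and shut (so a half turn about z gives the same grasp; the last joint's range is limited). The gripper opens to 88 mm and grips with 3 to 60 N. Pads are 20 mm wide; open, the fingers measure 115 mm over their backs; the gripper's body (75 mm by 178 mm) begins 61 mm behind the grasp point.
Start: joints at [-1.15, 0.423, 1.63, -0, 1.089, -0.019], TCP at [266.114, -565.498, 222.675] pointing down, gripper open.
Joint ranges: [-3, 3], [-0.9, 2.11], [0.09, 2.58], [-1.31, 4.45], [0.11, 2.69], [-2.54, 2.54]. Speed limits (rad/s): [2.39, 2.39, 3.01, 3.14, 3.14, 3.14].

### API

Orientations are given as a 3x3 rotation matrix whose columns are the frame's x, y, z axes.
In Python, from cell import read_state, optics, finish_job, env gives the robot as it stands.
- The arm moves only by the shell command python3 -m creep 'ROWS' [FORCE]. ROWS is JSON, a list that holds one entry, the list of rows, each a list of 7 numbers: the shift along the tool's x, y, z in m, then the turn, a rotation vector about the tool's x, y, z in rad, then the closure, from 0 (fully open) to 1 (shut). In form: [[[tx, ty, tz, ax, ay, az, fingers], ...]]. A call has 1 to 20 rows; each row is the pose to reach, as a shift and turn from the pose commanded when the call began, along the tool's axes at that moment; what a row does not reach only later rows make up. A row lasts 1/12 s, in which the tool goes at most 41.7 mm and 7.16 degrees, less where a joint would pass 70% of its speed; a pose out of reach is approached as far as the arm can. A call with a gripper value outside its range is refused whole. The fingers move at their own pace and stop on an object; FORCE is the grip in N (left out, the last holds). Time passes only in rows, so rows that repeat a pose let the fingers close. It gives the time, the measured TCP pose, the force and the opening at its end, in the units of the state.
- read_state(): the state, without advancing time (a new reading comes with each control period).
- optics.grab_frame(name): name is "scene" or "side" or "wrist"; returns the picture (480x640x3 uint8, red, green, blue); there is no depth.
- optics.camera_info(name): a dict with "fov_y" (degrees; the focal length in pixels is half the picture's height over the tangent of half this angle, whatever the lens; pixels are square), "cx", "cy" (the principal point, pixels), "k1" (the pictures are not rectified: a ray, as slopes to the right and down, at radius r is drawn at 1 + k1 r^2 times it, then the intrinsics apply), "rvec" (rotation vector, rad) and "tvec" (3), from world to camera coordinates, as OpenCV has them; the wrist camera has in their place "T_tool_cam" (4x4, takes a point from camera to tool coordinates, whose origin is the TCP and whose axes are the flange's). Camera axes: x right, y down, z forward; pixel columns grow to the right and rows downward; lengths in mm; the calibration is good to about 2 mm. A picture is of the moment at which its call begins: read the wrist's pose just before it. camera_info takes no time and is no camera call.
- finish_job(): hands the job in, once; it reports no verdict.
The state is a dict: "t": time; "q": joint angles; "qvel": joint speeds; "joint_torque": joint torques, N m; "position": TCP position; "tool_rot": TCP orientation; "force": force on the tool from outside, world axes, zero at the start; "torque": the same for the moment, N m; "width": finger opening in mm.
Only numpy, scipy, OpenCV 4.12 (cv2) and the standard library are available. Lean on these libraries where they do the work, as an engineer would, in place of code of your own. Each camera call takes 0.05 s, during which the arm holds its last target. There are 200 camera calls.

## Working session

There is one attempt and no reset: what is moved stays moved. The work goes in short steps, Python scripts to look and compute and a shell command to move; the robot and the scene stay as the last step left them, time stands still between calls to the robot, and variables do not carry over. Pictures are saved under pics/ and viewed, about 8 in all and at most 12, crops included, and the job is handed in when it is done.

```bash
mkdir -p pics; ls
cat > h.py <<'E'
import numpy as np, cv2
from cell import read_state, optics, env
def K(n):
    c=optics.camera_info(n); f=240/np.tan(np.radians(c["fov_y"])/2); return c,f
def pose(n,st=None):
    c,f=K(n)
    if n=="wrist":
        st=st or read_state(); T=np.array(c["T_tool_cam"]); R=np.array(st["tool_rot"]); p=np.array(st["position"])
        Rc=R@T[:3,:3]; o=R@T[:3,3]+p; return Rc,o
    R,_=cv2.Rodrigues(np.array(c["rvec"],float)); return R.T,-R.T@np.array(c["tvec"],float).ravel()
def ray(n,uv,st=None):
    c,f=K(n); D=np.array([c["k1"],0,0,0,0.]); M=np.array([[f,0,c["cx"]],[0,f,c["cy"]],[0,0,1.]])
    xy=cv2.undistortPoints(np.array([[uv]],float),M,D).ravel()
    Rc,o=pose(n,st); d=Rc@np.array([xy[0],xy[1],1]); return o,d/np.linalg.norm(d)
def atz(n,uv,z,st=None):
    o,d=ray(n,uv,st); return o+d*(z-o[2])/d[2]
def tri(r):
    A=np.zeros((3,3));b=np.zeros(3)
    for o,d in r: P=np.eye(3)-np.outer(d,d);A+=P;b+=P@o
    x=np.linalg.solve(A,b); return x,[np.linalg.norm((np.eye(3)-np.outer(d,d))@(x-o)) for o,d in r]
def proj(n,X,st=None):
    c,f=K(n); Rc,o=pose(n,st); v=Rc.T@(np.array(X,float)-o); x=v[:2]/v[2]; x=x*(1+c["k1"]*(x@x)); return np.array([f*x[0]+c["cx"],f*x[1]+c["cy"]])
E
python3 - <<'E'
from h import *
s=read_state();print(s["t"],s["position"],np.round(s["tool_rot"],3).tolist(),s["width"],env.tcp_to_grasp)
for n in("scene","side"):
    im=optics.grab_frame(n);cv2.imwrite(f"pics/{n}0.png",im[:,:,::-1]);print(n,pose(n)[1].round(),pose(n)[0].round(2).tolist(),K(n))
E
```

```text
pics
0.0 [ 265.90371322 -565.00679062  221.92272417] [[0.905, 0.426, -0.001], [0.426, -0.905, 0.001], [0.0, -0.002, -1.0]] 87.90956457700827 18.700000000000003
scene [1013. -550. 1013.] [[0.79, 0.48, -0.38], [0.62, -0.62, 0.49], [-0.0, -0.62, -0.78]] ({'fov_y': 56.29878457416512, 'cx': 317.00957900195726, 'cy': 240.50794989387512, 'k1': -0.01697161428100454, 'rvec': array([ 2.35551455,  0.81305666, -0.28459292]), 'tvec': array([-457.63852352, -197.69787871, 1451.48232707])}, np.float64(448.5489857655229))
side [556. 683. 699.] [[-1.0, -0.03, 0.04], [-0.05, 0.66, -0.75], [-0.0, -0.75, -0.66]] ({'fov_y': 56.45086796285845, 'cx': 318.466859698059, 'cy': 242.80747527997593, 'k1': -0.02834554194937437, 'rvec': array([ 0.06349832, -2.84597999,  1.27759504]), 'tvec': array([588.51082079,  84.57050846, 953.7469018 ])}, np.float64(447.12140679136866))
```

View pics/scene0.png

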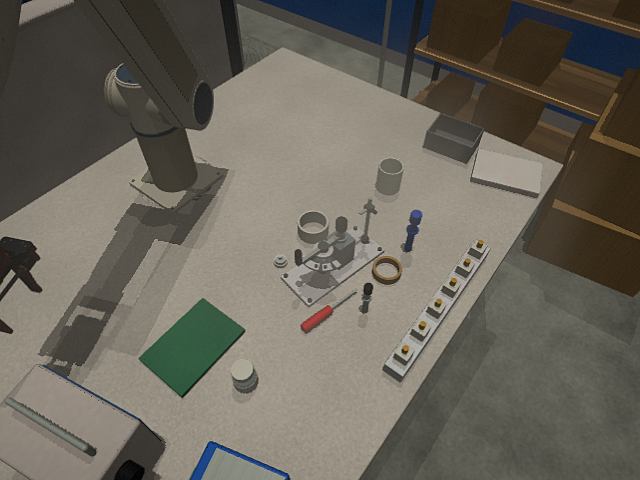

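View pics/side0.png

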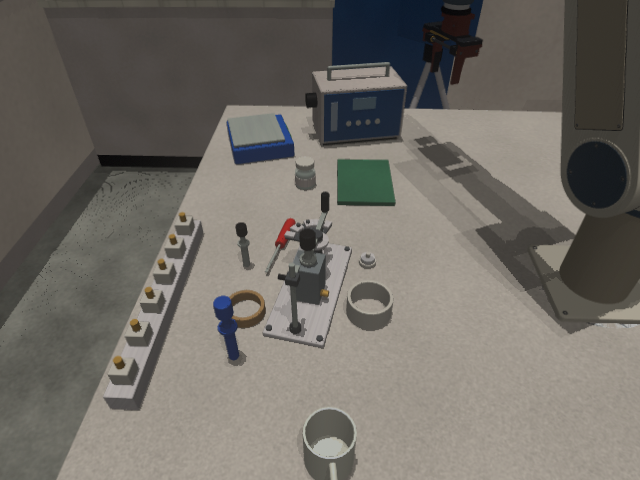

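Scene view: the rod grip is at about (341,223), the lever knob at (298,257) and the mast at (368,205). In the side view the grip is at (308,239), the knob at (325,202) and the mast at (293,270). I'll zoom in on the pump in both.

Run:
```python
from h import *
a=cv2.imread("pics/scene0.png")[190:310,270:390];b=cv2.imread("pics/side0.png")[185:345,250:370]
a=cv2.resize(a,None,fx=3.3,fy=3.3,interpolation=cv2.INTER_CUBIC);b=cv2.resize(b,None,fx=3.3,fy=3.3,interpolation=cv2.INTER_CUBIC)
o=np.zeros((530,800,3),np.uint8);o[:a.shape[0],:396]=a;o[:b.shape[0],400:796]=b;cv2.imwrite("pics/z0.png",o)
x,e=tri([ray("scene",(341,223)),ray("side",(308,239))]);print("grip",x,e)
x,e=tri([ray("scene",(298,257)),ray("side",(325,202))]);print("knob",x,e)
```

```text
grip [605.62065912  66.0370441  157.86010018] [np.float64(0.7578655031939174), np.float64(0.7578655031940738)]
knob [579.26998037 -72.77138245 140.34596981] [np.float64(0.9521694466861704), np.float64(0.9521694466861319)]
```

View pics/z0.png

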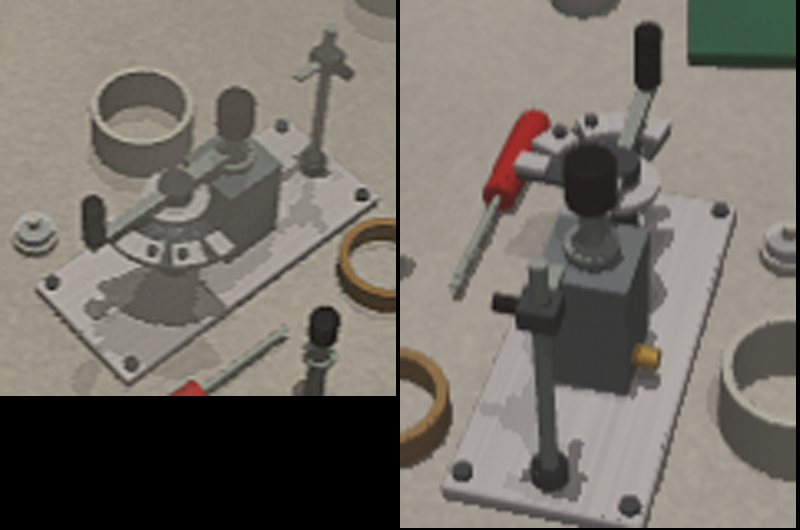

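The lever is near 0 with its tongue over the flange. The marked notch is the one between the two dark studs. In the scene view the pointer tip is near (360,213). Next I fit the pump frame.

Run:
```python
from h import *
S=lambda u,v:(270+u/3.3,190+v/3.3); D=lambda u,v:(250+(u-400)/3.3,185+v/3.3)
g,e=tri([ray("scene",S(235,114)),ray("side",D(590,182))]);print("grip",g.round(1),e[0].round(1))
k,e=tri([ray("scene",S(93,222)),ray("side",D(648,57))]);print("knob",k.round(1),e[0].round(1))
m,e=tri([ray("scene",S(330,33)),ray("side",D(540,265))]);print("masttop",m.round(1),e[0].round(1))
# knob/grip at known heights
for n,f,pt,z in[("scene",S,(235,114),158),("side",D,(590,182),158),("scene",S,(93,222),142),("side",D,(648,57),142)]:print(n,atz(n,f(*pt),z).round(1))
sc=np.array([atz("scene",S(*p),14)for p in[(282,126),(362,194),(131,364),(52,283)]]);print(sc.round(1).tolist(),sc.mean(0).round(1))
sd=np.array([atz("side",D(*p),14)for p in[(720,210),(462,470),(630,505)]]);print(sd.round(1).tolist())
y=(sc[0]+sc[1]-sc[2]-sc[3])[:2];yaw=np.arctan2(-y[0],y[1]);print("yaw",yaw)
yb=(sd[2]-sd[0])[:2];print("yaw side",np.arctan2(-yb[0],yb[1]))
yu=np.array([-np.sin(yaw),np.cos(yaw)]);print("bore from screws",sc.mean(0)[:2]+20*yu,"pivot",g[:2]-60*yu, "pred mast",g[:2]+98*yu)
pv=g[:2]-60*yu;d=k[:2]-pv;print("arm",np.linalg.norm(d),"ang",np.arctan2(d[1],d[0])+np.pi/2-yaw)
# pointer tip height: point on scene ray at tip near bore+65y
o,dd=ray("scene",S(296,77))
for z in range(130,166,5):
  p=o+dd*(z-o[2])/dd[2];r=p[:2]-g[:2];print(z,p.round(1),(r@yu).round(1),(r@[np.cos(yaw),np.sin(yaw)]).round(1))
```

```text
grip [606.9  65.  153.9] 1.1
knob [579.3 -72.7 139.5] 1.3
masttop [626.8 158.6 179.5] 2.5
scene [609.9  62.2 158. ]
side [605.5  69.  158. ]
scene [582. -74. 142.]
side [578.  -70.2 142. ]
[[582.8, 179.7, 14.0], [679.7, 159.7, 14.0], [629.5, -91.6, 14.0], [531.5, -71.9, 14.0]] [605.9  44.   14. ]
[[527.5, -69.1, 14.0], [676.4, 159.8, 14.0], [578.5, 180.0, 14.0]]
yaw -0.19910785495664352
yaw side -0.20211931751977358
bore from screws [609.80919667  63.59254307] pivot [594.99138938   6.19117393] pred mast [626.24298205 161.06963582]
arm 80.43960170359149 ang 0.002831844217935253
130 [612.1 143.9 130. ] 78.3 -10.4
135 [614.4 139.9 135. ] 74.9 -7.4
140 [616.7 136.  140. ] 71.5 -4.4
145 [619.  132.1 145. ] 68.1 -1.4
150 [621.2 128.1 150. ] 64.7 1.6
155 [623.5 124.2 155. ] 61.3 4.6
160 [625.8 120.3 160. ] 57.9 7.6
165 [628.1 116.4 165. ] 54.5 10.6
```

Run:
```python
from h import *
for p in[(322,143),(403,135),(340,205),(393,203)]:print(atz("side",p,0).round())
print(atz("side",(330,68),200).round(),atz("side",(392,65),200).round())
s=read_state();R=np.array(s["tool_rot"])
for T in[(580,-73,262)]:print(R.T@(np.array(T)-s["position"]), s["q"])
```

```text
[ 604. -574.    0.]
[ 345. -638.    0.]
[ 545. -252.    0.]
[ 406. -267.    0.]
[ 585. -672.  200.] [ 396. -705.  200.]
[ 493.68553158 -311.56245336  -39.57385529] [-1.14997001e+00  4.23767438e-01  1.63057058e+00  7.52687792e-06
  1.08858995e+00 -1.90175026e-02]
```

```bash
python3 -m creep '[[[0.25,-0.16,-0.04,0,0,-0.65,0],[0.25,-0.16,-0.04,0,0,-0.65,0],[0.25,-0.16,-0.04,0,0,-0.65,0],[0.25,-0.16,-0.04,0,0,-0.65,0],[0.25,-0.16,-0.04,0,0,-0.65,0],[0.494,-0.312,-0.04,0,0,-1.31,0],[0.494,-0.312,-0.04,0,0,-1.31,0],[0.494,-0.312,-0.04,0,0,-1.31,0],[0.494,-0.312,-0.04,0,0,-1.31,0],[0.494,-0.312,-0.04,0,0,-1.31,0],[0.494,-0.312,-0.04,0,0,-1.31,0],[0.494,-0.312,-0.04,0,0,-1.31,0],[0.494,-0.312,-0.04,0,0,-1.31,0],[0.494,-0.312,-0.04,0,0,-1.31,0],[0.494,-0.312,-0.04,0,0,-1.31,0],[0.494,-0.312,-0.04,0,0,-1.31,0],[0.494,-0.312,-0.04,0,0,-1.31,0]]]'
python3 - <<'E'
from h import *
s=read_state();print(s["t"],s["position"],np.round(s["tool_rot"],3).tolist(),s["q"])
cv2.imwrite("pics/w1.png",optics.grab_frame("wrist")[:,:,::-1]);print(np.round(K("wrist")[0]["T_tool_cam"],2).tolist())
E
```

```text
t: 1.52
position: [579.6, -73.0, 262.1]
tool_rot: [[-0.179, 0.984, -0.001], [0.984, 0.179, -0.0], [0.0, -0.001, -1.0]]
force: [-1.3, -0.0, -0.0]
width: 87.7
1.5167 [579.60809145 -72.97656502 262.08891049] [[-0.179, 0.984, -0.001], [0.984, 0.179, -0.0], [0.0, -0.001, -1.0]] [-1.45380349e-01  3.21020840e-01  1.68570056e+00 -4.97062921e-04
  1.13629225e+00 -3.25233999e-01]
[[0.0, -0.96, -0.27, 74.7], [1.0, 0.0, -0.0, -0.68], [0.0, -0.27, 0.96, -163.28], [0.0, 0.0, 0.0, 1.0]]
```

View pics/w1.png

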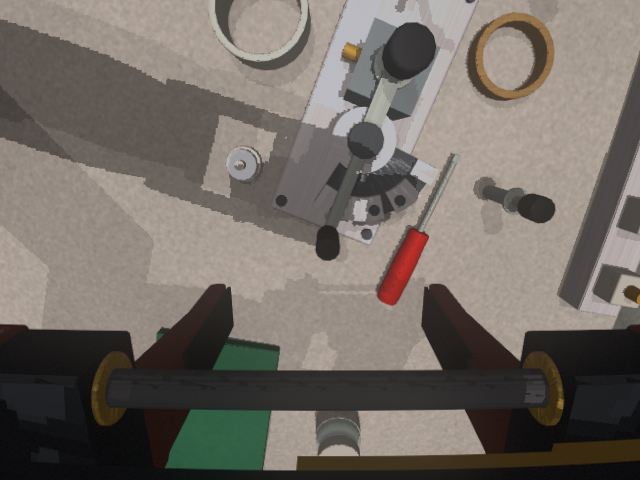

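The wrist view shows the knob top at (328,238), the pivot hub at (366,136), the grip top at (412,45) and the studs at (375,210) and (400,200). Their midpoint marks the notch.

Run:
```python
from h import *
P=lambda u,v,z:atz("wrist",(u,v),z).round(1)
k=P(328,237,164);g=P(412,44,172);h=P(367,136,124);print("knob",k,"grip",g,"hub",h)
for z in(95,108):print("studs",P(375,210,z),P(400,200,z))
print("screws",P(281,200,14),P(366,234,14))
print("pix of expected knob top at .75",proj("wrist",(638,-63,164)),"pivot124",proj("wrist",(596,5.2,124)),"griptop",proj("wrist",(608,64,172)))
pv=np.array([596,5.2])
for z in(95,108):
  m=(P(375,210,z)+P(400,200,z))/2-[*pv,0];print(np.arctan2(m[1],m[0])+np.pi/2+.2,np.linalg.norm(m[:2]))
d=(k[:2]-pv);print(np.arctan2(d[1],d[0])+np.pi/2+.2,np.linalg.norm(d))
```

```text
knob [577.8 -66.5 164. ] grip [606.   63.6 172. ] hub [594.6   6.4 124. ]
studs [617.  -52.8  95. ] [636.5 -40.3  95. ]
studs [615.  -50.7 108. ] [633.7 -38.7 108. ]
screws [527.7 -73.1  14. ] [625.4 -93.7  14. ]
pix of expected knob top at .75 [412.4045212  246.99646017] pivot124 [368.45545442 137.87486335] griptop [415.40207326  43.99863013]
0.7361460220122347 60.19655305746335
0.7166607076503382 57.39104895364783
-0.04858520486689749 73.97384672977337
```

```bash
python3 -m creep '[[[0.001,-0.001,0.035,0,0,0,0],[0.001,-0.001,0.07,0,0,0,0],[0.001,-0.001,0.1,0,0,0,0],[0.001,-0.001,0.13,0,0,0,0],[0.001,-0.001,0.13,0,0,0,0],[0.001,-0.001,0.13,0,0,0,1],[0.001,-0.001,0.13,0,0,0,1],[0.001,-0.001,0.13,0,0,0,1],[0.001,-0.001,0.13,0,0,0,1],[0.001,-0.001,0.13,0,0,0,1],[0.001,-0.001,0.13,0,0,0,1],[0.001,-0.001,0.13,0,0,0,1],[0.001,-0.001,0.13,0,0,0,1],[0.001,-0.001,0.13,0,0,0,1],[0.001,-0.001,0.13,0,0,0,1],[0.001,-0.001,0.13,0,0,0,1]]]' 10
```

```text
t: 2.9
position: [579.1, -72.0, 132.6]
tool_rot: [[-0.178, 0.984, -0.0], [0.984, 0.178, 0.0], [0.0, -0.0, -1.0]]
force: [4.1, 1.8, -0.2]
width: 18.4
```

```bash
python3 -m creep '[[[-0.003,0.007,0,0,0,0,1],[-0.005,0.013,0,0,0,0,1],[-0.006,0.02,0,0,0,0,1],[-0.007,0.027,0,0,0,0,1],[-0.007,0.033,0,0,0,0,1],[-0.006,0.04,0,0,0,0,1],[-0.005,0.046,0,0,0,0,1],[-0.003,0.053,0,0,0,0,1],[-0.001,0.059,0,0,0,0,1],[-0.001,0.059,0,0,0,0,1],[-0.001,0.059,0,0,0,0,1],[-0.001,0.059,0,0,0,0,1],[-0.001,0.059,0,0,0,0,1]]]'
python3 - <<'E'
from h import *
a=optics.grab_frame("wrist")[:,:,::-1];b=optics.grab_frame("scene")[190:310,270:390,::-1]
cv2.imwrite("pics/w2.png",np.hstack([a[:480,100:500],cv2.resize(b,(400,400),interpolation=cv2.INTER_CUBIC)[:480] if 0 else cv2.copyMakeBorder(cv2.resize(b,(400,400),interpolation=cv2.INTER_CUBIC),0,80,0,0,0)]))
E
```

```text
t: 3.98
position: [638.3, -62.6, 132.7]
tool_rot: [[-0.178, 0.984, 0.002], [0.984, 0.178, -0.0], [-0.0, 0.002, -1.0]]
force: [4.5, -1.9, -3.8]
width: 17.9
```

View pics/w2.png

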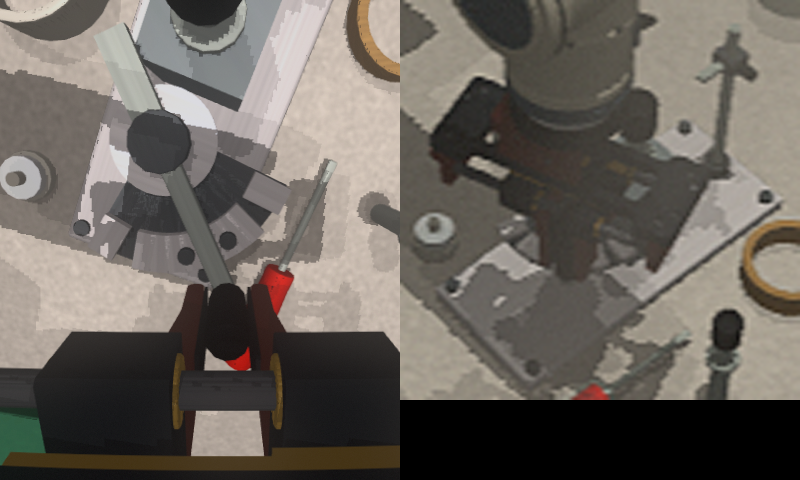

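Run:
```python
from h import *
P=lambda u,v,z:atz("wrist",(u+100,v),z)
h=P(159,141,124);print("hub",h)
b=P(221,283,120)-P(171,170,120);print("bar ang",np.arctan2(b[1],b[0])+np.pi/2+.2)
for z in(90,104):
  m=(P(186,256,z)+P(228,240,z))/2-h;print(z,np.arctan2(m[1],m[0])+np.pi/2+.2,np.linalg.norm(m[:2]))
# knob vs pivot
for pv in([595.5,5.5],h[:2]):
  d=np.array(read_state()["position"])[:2]-pv;print(np.arctan2(d[1],d[0])+np.pi/2+.2,np.linalg.norm(d))
```

```text
hub [595.25749488   4.18280148 124.        ]
bar ang 0.7684559820787851
90 0.684120521666191 60.962485701362716
104 0.7177044745649002 57.35880841235702
0.7581895094538456 80.35210773846076
0.7695715183857865 79.3684238415514
```

```bash
python3 -m creep '[[[0,0,0,0,0,0,0.5],[0,0,0,0,0,0,0.5],[0,0,0,0,0,0,0.5],[0,0,0,0,0,0,0],[0,0,0,0,0,0,0],[0,0,-0.04,0,0,0,0],[0,0,-0.08,0,0,0,0],[0,0,-0.1,0,0,0,0],[0.04,-0.004,-0.1,0,0,0,0],[0.08,-0.008,-0.1,0,0,0,0],[0.08,-0.008,-0.1,0,0,0,0],[0.08,-0.008,-0.1,0,0,0,0]]]'
python3 - <<'E'
import json
from h import *
s=read_state();json.dump([s["position"].tolist(),np.array(s["tool_rot"]).tolist()],open("s3.json","w"))
cv2.imwrite("pics/w3.png",optics.grab_frame("wrist")[:,:,::-1])
E
python3 -m creep '[[[0.04,0,0,0,0,0,0],[0.05,0,0,0,0,0,0],[0.05,0,0,0,0,0,0],[0.05,0,0,0,0,0,0]]]'
python3 - <<'E'
import json
from h import *
s=read_state();json.dump([s["position"].tolist(),np.array(s["tool_rot"]).tolist()],open("s4.json","w"))
cv2.imwrite("pics/w4.png",optics.grab_frame("wrist")[:,:,::-1])
a=cv2.imread("pics/w3.png");b=cv2.imread("pics/w4.png")
cv2.imwrite("pics/w34.png",np.hstack([a[:300,150:550],b[:300,150:550]]))
E
```

```text
t: 5.08
position: [614.7, 16.4, 233.0]
tool_rot: [[-0.181, 0.983, 0.0], [0.983, 0.181, 0.0], [0.0, 0.0, -1.0]]
force: [0.2, -0.0, -0.5]
width: 87.4
t: 5.47
position: [606.6, 63.3, 232.5]
tool_rot: [[-0.179, 0.984, -0.0], [0.984, 0.179, -0.001], [-0.001, -0.0, -1.0]]
force: [-0.2, -0.3, 0.5]
width: 87.9
```

View pics/w34.png

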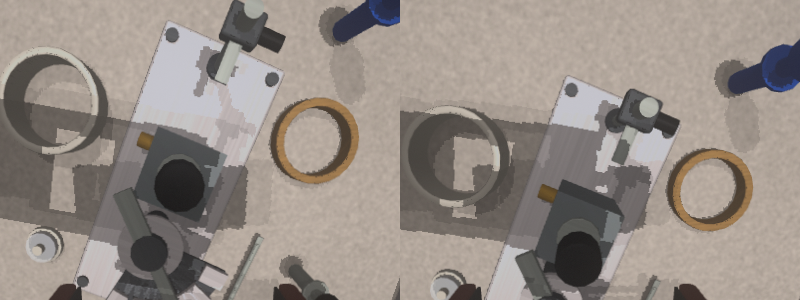

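Tip of the pointer: w3 about (372,81), w4 about (369,163). Grip top: w3 (330,185), w4 (329,259).

Run:
```python
import json
from h import *
S=[dict(zip(("position","tool_rot"),json.load(open(f)))) for f in("s3.json","s4.json")]
r3=ray("wrist",(372,81),S[0]);r4=ray("wrist",(369.5,163),S[1]);rs=ray("scene",(359.8,213.2))
for c in([r3,r4],[r3,rs],[r4,rs],[r3,r4,rs]):
  x,e=tri(c);print(x.round(1),np.round(e,1),np.linalg.norm(x[:2]-[607,64]).round(1))
print("grip",atz("wrist",(330,185),172,S[0]).round(1),atz("wrist",(329,259),172,S[1]).round(1))
g=tri([ray("wrist",(330,185),S[0]),ray("wrist",(329,259),S[1])]);print(g)
a=cv2.imread("pics/w3.png")[50:100,350:400];b=cv2.imread("pics/w4.png")[130:180,345:395];c=cv2.imread("pics/scene0.png")[190:240,340:390]
cv2.imwrite("pics/tip.png",cv2.resize(np.hstack([a,b,c]),None,fx=5,fy=5,interpolation=cv2.INTER_NEAREST))
```

```text
[620.6 126.5 155.4] [0.2 0.2] 63.9
[621.2 127.5 151. ] [0.6 0.6] 65.1
[621.7 126.7 152.1] [0.6 0.6] 64.4
[621.3 126.9 151.8] [0.6 0.5 0.8] 64.5
grip [606.9  63.9 172. ] [606.4  66.4 172. ]
(array([607.25696801,  62.39038147, 159.10647695]), [np.float64(0.010055067104678066), np.float64(0.01005506710484881)])
```

View pics/tip.png

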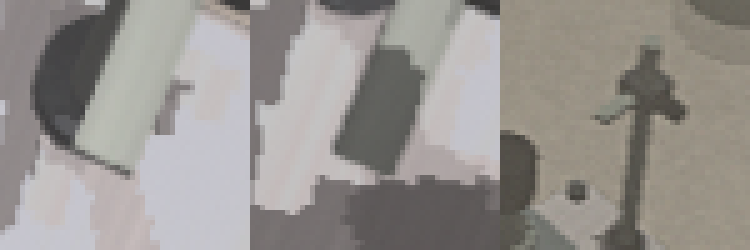

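```bash
python3 - <<'E'
import json
from h import *
S=[dict(zip(("position","tool_rot"),json.load(open(f)))) for f in("s3.json","s4.json")]
r3=ray("wrist",(370.8,82),S[0]);r4=ray("wrist",(367.6,163),S[1]);rs=ray("scene",(360.5,213.4))
for c in([r3,r4],[r3,rs],[r4,rs],[r3,r4,rs]):
  x,e=tri(c);print(x.round(1),np.round(e,1),np.linalg.norm(x[:2]-[607,64]).round(1))
E
python3 -m creep '[[[0.001,0,0.035,0,0,0,0],[0.001,0,0.065,0,0,0,0],[0.001,0,0.085,0,0,0,0],[0.001,0,0.093,0,0,0,0],[0.001,0,0.093,0,0,0,0.5],[0.001,0,0.093,0,0,0,0.55],[0.001,0,0.093,0,0,0,0.6],[0.001,0,0.093,0,0,0,1],[0.001,0,0.093,0,0,0,1],[0.001,0,0.093,0,0,0,1],[0.001,0,0.093,0,0,0,1],[0.001,0,0.093,0,0,0,1],[0.001,0,0.093,0,0,0,1],[0.001,0,0.093,0,0,0,1],[0.001,0,0.093,0,0,0,1]]]' 20
```

```text
[620.  126.2 152.5] [0.1 0.1] 63.5
[621.7 127.8 150. ] [1.9 1.9] 65.5
[621.8 127.2 151. ] [2. 2.] 64.9
[621.3 127.  150.6] [1.2 1.5 2.6] 64.6
t: 6.77
position: [606.3, 65.0, 139.8]
tool_rot: [[-0.178, 0.984, 0.0], [0.984, 0.178, 0.0], [-0.0, 0.0, -1.0]]
force: [-0.5, 0.3, 1.0]
width: 29.9
```

Grip closed at 29.9 mm with negligible side force. I'll lift a little first.

```bash
python3 -m creep '[[[0,0,-0.003,0,0,0,1],[0,0,-0.006,0,0,0,1],[0,0,-0.009,0,0,0,1],[0,0,-0.012,0,0,0,1],[0,0,-0.012,0,0,0,1]]]' 30; python3 -m creep '[[[0,0,-0.003,0,0,0,1],[0,0,-0.006,0,0,0,1],[0,0,-0.009,0,0,0,1],[0,0,-0.012,0,0,0,1],[0,0,-0.012,0,0,0,1]]]'
```

```text
t: 7.18
position: [606.2, 65.0, 152.3]
tool_rot: [[-0.178, 0.984, 0.0], [0.984, 0.178, 0.0], [-0.0, 0.0, -1.0]]
force: [-0.5, -0.2, -3.0]
width: 29.5
t: 7.6
position: [606.3, 65.0, 164.4]
tool_rot: [[-0.178, 0.984, 0.001], [0.984, 0.178, 0.0], [-0.0, 0.001, -1.0]]
force: [-0.2, -0.1, -2.6]
width: 29.8
```

```bash
python3 -m creep '[[[0,0,-0.003,0,0,0,1],[0,0,-0.006,0,0,0,1],[0,0,-0.009,0,0,0,1],[0,0,-0.012,0,0,0,1],[0,0,-0.015,0,0,0,1],[0,0,-0.017,0,0,0,1],[0,0,-0.018,0,0,0,1],[0,0,-0.018,0,0,0,1],[0,0,-0.018,0,0,0,1]]]'
python3 - <<'E'
from h import *
o=[]
for n,(u,v) in(("scene",(300,185)),("side",(255,215))):
    im=optics.grab_frame(n)[:,:,::-1];cv2.imwrite(f"pics/{n}5.png",im);o.append(cv2.resize(im[v:v+100,u:u+100],(400,400),interpolation=cv2.INTER_CUBIC))
cv2.imwrite("pics/z5.png",np.hstack(o))
cv2.imwrite("pics/w5.png",optics.grab_frame("wrist")[:,:,::-1])
E
```

```text
t: 8.35
position: [606.1, 65.0, 181.7]
tool_rot: [[-0.178, 0.984, -0.0], [0.984, 0.178, 0.0], [0.0, -0.0, -1.0]]
force: [-0.7, -0.3, -1.7]
width: 29.3
```

View pics/z5.png

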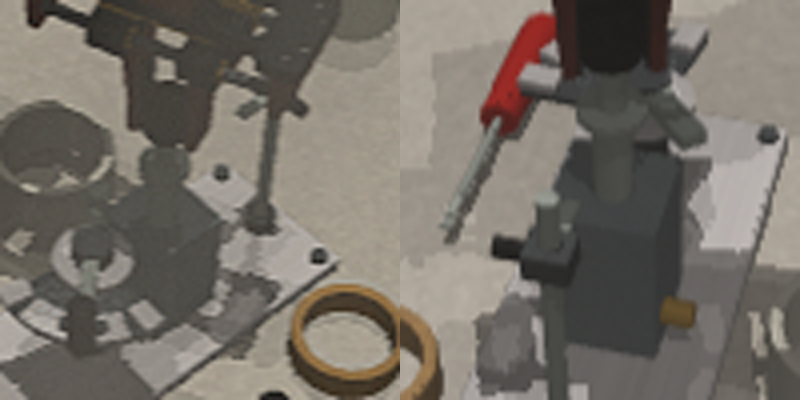

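View pics/w5.png

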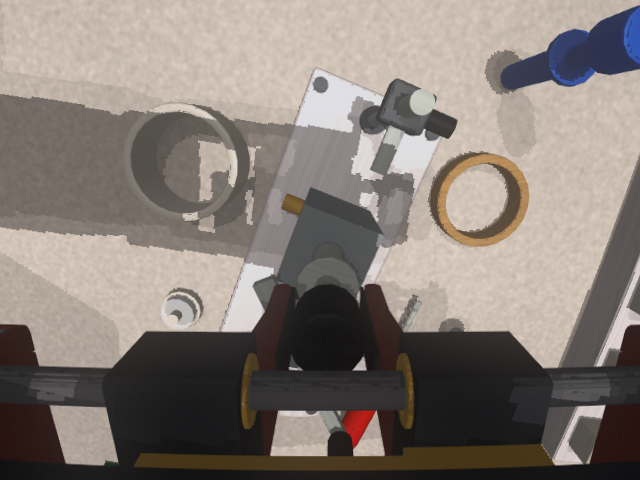

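Run:
```python
from h import *
B=np.array([607,64.3]);y=np.array([.199,.98])
print("flange proj z149",proj("scene",[*B,148.9]),"seen ~(341,226.5); side",proj("side",[*B,148.9]),"seen",255+(615-400)/4,215+115/4)
for z in(146,150,154):print(z,"tip scene",proj("scene",[*(B+65*y),z]),"seen (360.5-361.2,213.3)","clamp side",proj("side",[*(B+98*y),z]),"seen (292,279)")
print("mast top scene",proj("scene",[*(B+98*y),185]),"seen(370,200) side",proj("side",[*(B+98*y),185]),"seen (291.9,265)")
for z in(146,150,154):print(z,proj("wrist",[*(B+65*y),z]),"seen (381,172)")
```

```text
flange proj z149 [340.61612705 225.855117  ] seen ~(341,226.5); side [307.02074459 242.1414273 ] seen 308.75 243.75
146 tip scene [359.13830684 214.17027129] seen (360.5-361.2,213.3) clamp side [291.93463258 280.54640651] seen (292,279)
150 tip scene [359.25107289 213.13549521] seen (360.5-361.2,213.3) clamp side [291.83439571 278.91459425] seen (292,279)
154 tip scene [359.36444104 212.09512758] seen (360.5-361.2,213.3) clamp side [291.7334697  277.27120232] seen (292,279)
mast top scene [369.5989597  197.70262801] seen(370,200) side [290.92715025 264.12878038] seen (291.9,265)
146 [377.39220835 168.43670372] seen (381,172)
150 [378.3981515  169.05673345] seen (381,172)
154 [379.44528336 169.70227986] seen (381,172)
```

```bash
python3 -m creep '[[[0,0,-0.001,0,0,0,1],[0,0,-0.001,0,0,0,1],[0,0,-0.001,0,0,0,1],[0,0,-0.001,0,0,0,1],[0,0,-0.001,0,0,0,1],[0,0,-0.001,0,0,0,1]]]'
python3 - <<'E'
from h import *
pv=np.array([595.3,5.5])
for t in(.63,.75,.87):
  a=t-.2-np.pi/2;print(t,proj("scene",[*(pv+80*np.array([np.cos(a),np.sin(a)])),144]))
im=cv2.imread("pics/scene5.png")[225:305,280:380];cv2.imwrite("pics/lev.png",cv2.resize(im,None,fx=6,fy=6,interpolation=cv2.INTER_CUBIC))
E
```

```text
t: 9.0
position: [606.1, 64.9, 182.7]
tool_rot: [[-0.178, 0.984, -0.0], [0.984, 0.178, 0.0], [0.0, -0.0, -1.0]]
force: [0.7, -0.2, -2.6]
width: 29.5
0.63 [315.12641255 264.74922826]
0.75 [319.11027253 265.32292633]
0.87 [323.15353588 265.50316886]
```

View pics/lev.png

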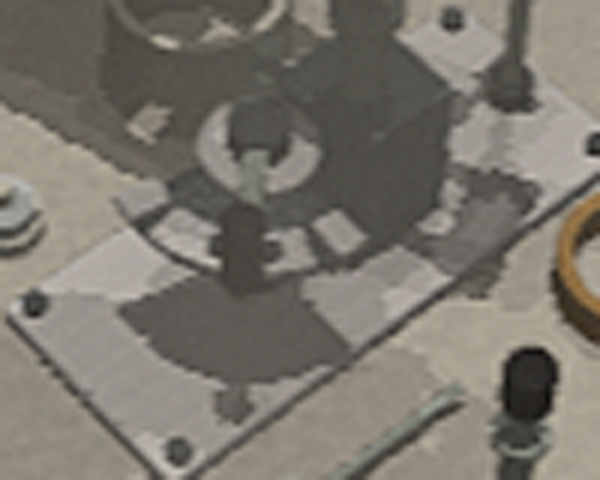

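The knob is at (320.2,266.3), which gives an angle of about 0.75–0.78, with a stud on each side of it. All the checks agree, so I'm handing in.

```bash
python3 -c "
from cell import finish_job;print(finish_job())"
```

```text
the job is handed in; nothing more can be done
None
```

I threw the lever into the marked notch, then drew the rod up about 43 mm, and handed in at 9.0 s while still holding it. `finish_job` reports no verdict, so what follows is my own measurements.

- **Lever:** about 0.76 rad while I held its knob, and 0.75–0.78 rad in the scene picture after release, with a stud visible on each side. One check differed: the wrist view put the midpoint of the studs at 0.68–0.72 rad, because the studs' height is not given. Either way the lever is inside the 0.63–0.87 band.
- **Flange height:** about 150 mm, worked out from how far the tool rose. The pointer measured 150–152.5 mm from pairs of views, and the scene and side pictures fit about 150 mm. The tolerance is 7 mm.
- **Rod:** gripped at 29.5 mm opening with 30 N. Side force stayed under 1 N throughout the lift, so I saw no sign of jamming.
- **Surroundings:** I touched nothing but the lever knob and the rod grip. I did not measure the bystanders again at the end.

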